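# Lay the mask carton down into its desk cradle

## Robot

A 6-joint arm with a two-finger parallel gripper is mounted at the origin on the work surface. World frame = base frame: x ahead of the robot, y to its left, z up, the work surface at z = 0. Lengths are in m, angles in rad, forces in N, time in s.
With the tool pointing down it reaches from about 0.35 to 0.725 m from the base axis. Payload 4.3 kg.
Tool frame: the origin (TCP) lies at the very end of the fingers, on their centre line; the grasp point (between the pads) lies 19 mm behind it (env.pinch_z is the z of the grasp point in the tool frame, in m); z points along the fingers, x is the direction in which the jaws open and shut, and the axes are right-handed (so a half turn about z gives the same grasp; the last joint's range is limited). The gripper opens to 85 mm and grips with 20 to 120 N. Pads are 22 mm wide; open, the fingers measure 114 mm over their backs; the gripper's body (76 mm by 85 mm) begins 54 mm behind the grasp point. The pads swing forward as they close: fully open they stand 13 mm farther back than shut.
Start: joints at [1.135, 0.377, 0.081, 1.274, 0, 1.46], TCP at [0.184, 0.545, 0.231] pointing down, gripper open.
Joint ranges: [-2.72, 2.72], [-0.84, 1.66], [-1.02, 1.22], [-1.77, 2.12], [-1.37, 1.28], [-3.14, 3.14]. Speed limits (rad/s): [2.57, 2.57, 3.14, 3.14, 3.14, 3.14].

## Interface

Orientations are given as [roll, pitch, yaw] about the fixed x, y, z axes, in that order (R = Rz(yaw) Ry(pitch) Rx(roll)).
In Python, from workcell import env gives the robot as it stands.
- The arm moves only by the shell command python3 -m inch 'ROWS' [OPENING] [FORCE]. ROWS is JSON, a list of rows, each a list of 6 numbers: the shift along the tool's x, y, z in m, then the turn, a rotation vector about the tool's x, y, z in degrees. A call has 1 to 5 rows; each row is the pose to reach, as a shift and turn from the pose commanded when the call began, along the tool's axes at that moment; what a row does not reach only later rows make up. A row lasts 1/8 s, in which the tool goes at most 62.5 mm and 10.7 degrees, less where a joint would pass 70% of its speed; a pose out of reach is approached as far as the arm can. A call with a gripper value outside its range is refused whole. OPENING is the opening, from 0 (shut) to 1 (fully open), set as the call begins (- or left out, the last holds). The fingers move at their own pace and stop on an object; FORCE is the grip in N (left out, the last holds). Time passes only in rows, so rows that repeat a pose let the fingers close. It gives the time, the measured TCP pose, the force and the opening at its end, in the units of the state.
- env.sense(): the state, without advancing time (a new reading comes with each control period).
- env.read_camera(name): name is "scene" or "top" or "wrist"; returns the picture (400x640x3 uint8, blue, green, red); there is no depth.
- env.camera_params(name): a dict with "fx", "fy", "cx", "cy" (pixels), "xyz" and "attitude" of the camera in the world. Camera axes: x right, y down, z forward; pixel columns grow to the right and rows downward; lengths in m; the calibration is good to about 2 mm. A picture is of the moment at which its call begins: read the wrist's pose just before it. camera_params takes no time and is no camera call; for the wrist camera it gives the pose at the moment of the call.
- env.job_done(): hands the job in, once; it reports no verdict.
The state is a dict: "time": time; "joint_positions": joint angles; "joint_velocities": joint speeds; "joint_torque": joint torques, N m; "eef_pos": TCP position; "orientation": TCP orientation; "contact_force": force on the tool from outside, world axes, zero at the start; "moment": the same for the moment, N m; "gripper_width": finger opening in m.
Only numpy, scipy, OpenCV 4.12 (cv2) and the standard library are available. Lean on these libraries where they do the work, as an engineer would, in place of code of your own. Each camera call takes 0.05 s, during which the arm holds its last target. There are 200 camera calls.

## Task

The carton of face masks stands on end at the open front of its dispenser cradle. Tip it over onto its back into the cradle by pushing near its top, so that the dispensing slot faces up, then slide it fully home against the cradle's back stop. Leave the bottle, the mug and the mouse where they stand.

Things in the scene. Friction and masses are not known exactly. Their poses are not given: they have to be found in the camera images.
- carton_center (a point): Centre of the loose, rigid white-and-teal mask carton: 180 mm tall as it stands, 100 mm wide, 88 mm thick, about 0.25 kg. z runs along the 180 mm length (up at the start), x along the thickness, y along the width. The -x face has the dark slot; the +x face is its back and looks to the cradle, the foot 1 to 5 mm from its step, nearly square to it.
- carton_slot (a point): Middle of the dispensing slot, on the carton's -x face, 44 mm from the carton's centre; axes as the carton's. It must face up at the end: then the carton's x axis points down and its z axis to the back stop.
- cradle: Grey and aluminium cradle fixed to the desk, open at top and front. Origin: desk level, middle of its front step; x points level from step to back stop, z up. Its floor lies 12 mm above the desk, so its front edge (yellow line) is a 12 mm step that blocks the carton's foot. Side walls: inner faces at y = -66 and 66 mm, outer 72 mm, tops 46 mm above the desk; back stop's top 56 mm.
- stop (a point): On the back stop's inner face, at floor level: x = 205, y = 0, z = 12 mm in the cradle's frame; axes as the cradle's. When home, the carton's top end touches this face. A carton just toppled overhangs the step by about 12 mm and must still slide some 35 mm.
- sanitiser: Bystander: clear bottle with blue cap, 60 mm diameter, 150 mm tall, origin at the centre of its underside. Not to be moved.
- mug: Bystander: blue mug, 76 mm diameter, 90 mm tall, with a handle, origin at the centre of its underside. Not to be moved.
- mouse: Bystander: black computer mouse, 105 x 62 x 32 mm, origin at the centre of its underside. Not to be moved.
- carton: The mask carton again: origin at the centre of its bottom end (90 mm from its centre along -z); axes as above.
Not all that is in view belongs to the job. Of the things that look like the carton, take the one that is farthest from the robot's base at the start.

How it is judged:
By the outcome, as a careful person would: the job done as asked, in the order asked, and still so for the second after the job is handed in, with the robot touching nothing.
It also fails if it takes over 42 s, if anything falls off the work surface, if the arm or the gripper's body presses on something with over 40 N, if the wrist force passes 120 N, or if a joint passes its speed limit or range.

## Working session

There is one attempt and no reset: what is moved stays moved. The work goes in short steps, Python scripts to look and compute and a shell command to move; the robot and the scene stay as the last step left them, time stands still between calls to the robot, and variables do not carry over. Pictures are saved under pics/ and viewed, about 8 in all and at most 12, crops included, and the job is handed in when it is done.

```bash
mkdir -p pics; ls; python3 - <<'E'
from workcell import env
import cv2
for n in("scene","top"):
    p=env.camera_params(n); print(n,p); cv2.imwrite(f"pics/{n}0.png",env.read_camera(n))
print(env.sense())
E
```

```text
pics
scene {'fx': 382.3928639369421, 'fy': 382.3928639369421, 'cx': 321.28620384272494, 'cy': 198.14211284729694, 'xyz': array([ 1.03904043, -0.31954666,  0.57534931]), 'attitude': array([-2.22497908, -0.01225645,  0.96137811])}
top {'fx': 443.53043857175055, 'fy': 443.53043857175055, 'cx': 319.9854654278693, 'cy': 196.51736146394077, 'xyz': array([0.40162641, 0.055884  , 1.23946987]), 'attitude': array([-3.02838729,  0.01010278, -1.5725741 ])}
{'time': 0.1, 'joint_positions': array([1.13469179e+00, 3.78017165e-01, 7.97652580e-02, 1.27437896e+00,
       8.46582878e-08, 1.46048987e+00]), 'joint_velocities': array([-0.00045532, -0.00259704,  0.00352533,  0.0013979 ,  0.0007673 ,
       -0.0006181 ]), 'joint_torque': array([ 1.32312871e-03, -4.64694250e+01,  2.70582032e+01,  1.20191576e-02,
       -2.15590790e-04, -1.33129979e-05]), 'eef_pos': array([0.18378956, 0.54422632, 0.23044101]), 'orientation': array([-3.14139062e+00,  1.82338453e-03,  1.24499844e+00]), 'contact_force': array([ 0.28055025, -0.26483868, -0.61727645]), 'moment': array([-0.06087934, -0.02264532,  0.00105284]), 'gripper_width': 0.08577071683153259}
```

View pics/scene0.png

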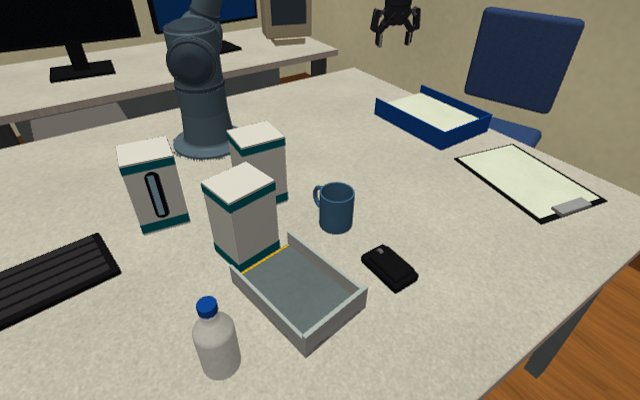

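View pics/top0.png

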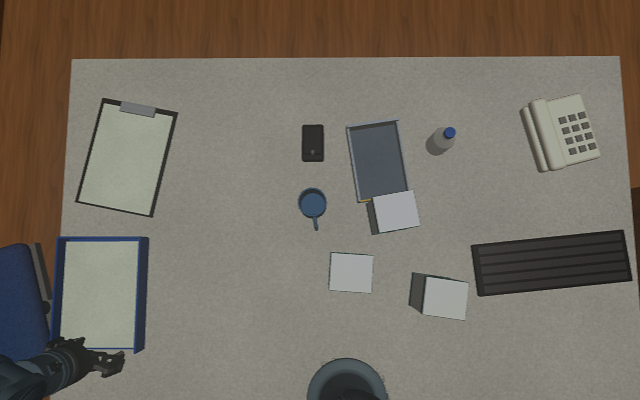

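Three cartons are visible (top view): (394,212) at the cradle's front, (351,272), (445,297). The first is farthest from the base (bottom, 345,390) and its back faces the cradle, so it fits. I'll confirm with an enlarged crop and measure it.

```bash
cat > h.py <<'E'
from workcell import env
import cv2, numpy as np
from scipy.spatial.transform import Rotation as R
def ray(n,uv,z):
    p=env.camera_params(n); d=R.from_euler('xyz',p['attitude']).as_matrix()@[(uv[0]-p['cx'])/p['fx'],(uv[1]-p['cy'])/p['fy'],1]
    return p['xyz']+d*(z-p['xyz'][2])/d[2]
def proj(n,P):
    p=env.camera_params(n); c=R.from_euler('xyz',p['attitude']).as_matrix().T@(np.array(P)-p['xyz'])
    return np.array([p['fx']*c[0]/c[2]+p['cx'],p['fy']*c[1]/c[2]+p['cy']])
E
python3 - <<'E'
from h import *
im=cv2.imread('pics/top0.png')
cv2.imwrite('pics/crop0.png',cv2.resize(im[110:240,320:470],None,fx=4.6,fy=4.6,interpolation=cv2.INTER_CUBIC))
hsv=cv2.cvtColor(im,cv2.COLOR_BGR2HSV)
print(hsv[212,394],hsv[160,380],hsv[272,351],hsv[225,330])
for lo in (185,195,205):
  m=((hsv[...,2]>lo)&(hsv[...,1]<25)).astype(np.uint8)
  for c in cv2.findContours(m,0,2)[0]:
    if 500<cv2.contourArea(c)<4000:
        r=cv2.minAreaRect(c); b=cv2.boxPoints(r); print(lo,r, np.round([ray('top',q,.18)[:2] for q in b],4).tolist())
y=cv2.inRange(hsv,(18,120,80),(35,255,255)); y[:110]=0
pts=np.argwhere(y[110:250,320:470]); print('yellow',len(pts),(pts+[110,320]).tolist())
s=cv2.cvtColor(cv2.imread('pics/scene0.png'),cv2.COLOR_BGR2HSV)
ys=cv2.inRange(s,(18,120,80),(35,255,255)); q=np.argwhere(ys[230:290,220:310])+[230,220]
q=q[q[:,1].argsort()]; 
for a in(q[0],q[-1]): print('scene yellow',a,ray('scene',a[::-1],.012))
# floor of cradle
m=cv2.inRange(hsv,(90,25,50),(125,120,140)); 
for c in cv2.findContours(m,0,2)[0]:
    if cv2.contourArea(c)>300: print(cv2.boundingRect(c),cv2.minAreaRect(c))
E
```

```text
[105   6 165] [104  32  87] [ 80   5 165] [ 25  21 134]
yellow 14 [[199, 367], [199, 368], [199, 369], [199, 370], [200, 361], [200, 362], [200, 363], [200, 364], [200, 365], [200, 366], [200, 367], [200, 368], [201, 361], [201, 362]]
scene yellow [272 241] [ 0.54582781 -0.15558194  0.012     ]
scene yellow [244 288] [ 0.53081215 -0.04122707  0.012     ]
(0, 366, 22, 34) ((10.5, 382.5), (33.0, 21.0), 90.0)
(307, 358, 80, 42) ((346.5, 378.5), (79.0, 41.0), 0.0)
(0, 244, 63, 119) ((28.196674346923828, 305.995361328125), (127.0424575805664, 31.256193161010742), 72.70755004882812)
(53, 238, 67, 101) ((65.55372619628906, 276.4491882324219), (51.9562873840332, 117.2737808227539), 32.55000305175781)
(60, 236, 89, 118) ((128.42333984375, 275.1004333496094), (139.6871795654297, 73.00603485107422), 57.339088439941406)
(298, 188, 29, 43) ((314.9820861816406, 205.77728271484375), (39.28544616699219, 28.4210147857666), 51.709835052490234)
(349, 125, 57, 75) ((376.19970703125, 161.46475219726562), (69.45620727539062, 47.03789520263672), 79.99201965332031)
```

View pics/crop0.png

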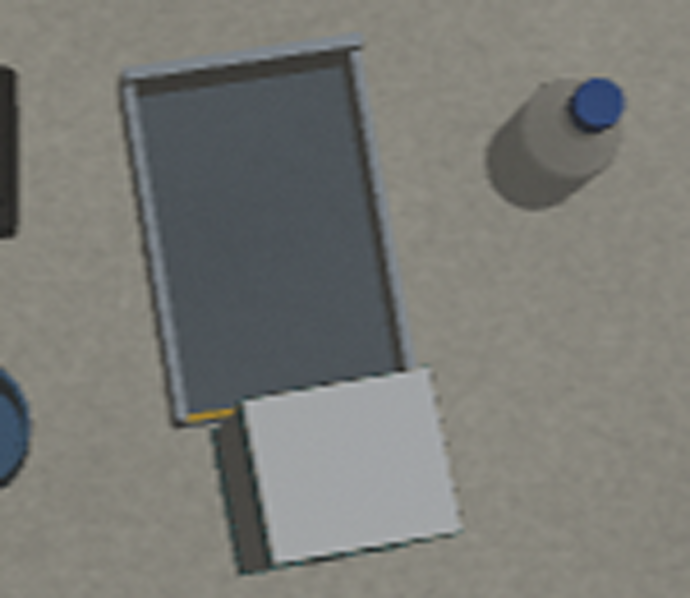

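The crop shows the target's white top with corners at (242,402), (430,370), (461,532), (272,563). It stands at the yellow step line (187,415)–(234,410), with the empty cradle ahead and the bottle to its right. This is the carton meant.

```bash
python3 - <<'E'
from h import *
f=lambda u,v,z:ray('top',((u+.5)/4.6-.5+320,(v+.5)/4.6-.5+110),z)[:2]
C=np.array([f(*p,.18) for p in[(242,402),(430,370),(461,532),(272,563)]])
print('carton top',C.round(4).tolist(),'ctr',C.mean(0).round(4)); 
for a,b in((0,1),(1,2),(2,3),(3,0)): d=C[b]-C[a]; print(np.linalg.norm(d).round(4),np.degrees(np.arctan2(d[1],d[0])).round(1))
bl,br=f(122,75,.056),f(361,41,.056); fl=f(176,424,.046); fli=f(187,418,.012)
wr1,wr2=f(361,60,.046),f(408,365,.046); wl1=f(122,85,.046)
print('back outer',bl,br,np.linalg.norm(bl-br)); print('front left outer',fl,'inner',fli)
for a,b in((bl,br),(wl1,fl),(wr1,wr2)): d=b-a; print(np.degrees(np.arctan2(d[1],d[0])).round(1))
bi=f(137,83,.056),f(357,49,.056);print('back inner',bi)
m=f(595,103,.15);print('cap',m)
E
```

```text
carton top [[0.5206, -0.059], [0.5371, -0.1574], [0.4525, -0.1713], [0.4367, -0.0733]] ctr [ 0.4867 -0.1152]
0.0997 -80.5
0.0857 -170.7
0.0992 99.2
0.085 9.6
back outer [ 0.73023217 -0.00421324] [ 0.75030376 -0.1464301 ] 0.14362626784283228
front left outer [ 0.52272226 -0.03465382] inner [ 0.52979797 -0.04391729]
-82.0
-171.6
-172.7
back inner (array([ 0.72532144, -0.01307584]), array([ 0.74543209, -0.1439511 ]))
cap [ 0.68731396 -0.25688021]
```

```bash
python3 -m inch '[[-0.04,0.045,-0.005,0,0,-5],[-0.08,0.09,-0.01,0,0,-10],[-0.12,0.135,-0.015,0,0,-15],[-0.16,0.18,-0.02,0,0,-20],[-0.2,0.225,-0.02,0,0,-25]]' 0 40
cat > to.py <<'E'
# rows needed (tool axes) to reach world x,y,z + tool yaw (deg)
from h import *; import sys
s=env.sense(); T=R.from_euler('xyz',s['orientation']); x,y,z,w=map(float,sys.argv[1:])
G=R.from_euler('xyz',[np.pi,0,np.radians(w)])
print('now',s['time'],s['eef_pos'].round(4),np.degrees(s['orientation']).round(1),'F',s['contact_force'].round(1))
print('shift',T.inv().apply(np.array([x,y,z])-s['eef_pos']).round(4),'turn',np.degrees((T.inv()*G).as_rotvec()).round(1))
E
python3 to.py 0.39 -0.13 0.25 98.3
```

```text
time: 0.72
eef_pos: [0.3339, 0.2816, 0.2515]
orientation: [3.141, -0.0, 1.685]
contact_force: [0.9, 0.5, 0.5]
gripper_width: -0.0002
now 0.725 [0.3339 0.2816 0.2515] [180.   -0.   96.5] F [0.9 0.5 0.5]
shift [-0.4153  0.009   0.0014] turn [ 0.  -0.  -1.8]
```

```bash
python3 -m inch '[[-0.06,0.002,0,0,0,-1.8],[-0.12,0.004,0,0,0,-1.8],[-0.18,0.006,0,0,0,-1.8],[-0.24,0.008,0,0,0,-1.8],[-0.3,0.009,0,0,0,-1.8]]'
python3 -m inch '[[-0.05,0,0,0,0,0],[-0.1,0,0,0,0,0],[-0.115,0,0,0,0,0],[-0.115,0,0,0,0,0]]'
python3 to.py 0.399 -0.1285 0.155 98.3
```

```text
time: 1.35
eef_pos: [0.375, -0.0157, 0.2512]
orientation: [3.141, -0.0, 1.713]
contact_force: [1.4, 1.3, -0.1]
gripper_width: -0.0002
time: 1.85
eef_pos: [0.3912, -0.1279, 0.2509]
orientation: [-3.141, -0.001, 1.711]
contact_force: [0.5, 0.5, 1.0]
gripper_width: 0.0001
now 1.85 [ 0.3912 -0.1279  0.2509] [-1.8e+02 -1.0e-01  9.8e+01] F [0.5 0.5 1. ]
shift [-0.0018  0.0077  0.0959] turn [-0.  -0.1 -0.3]
```

```bash
python3 -m inch '[[-0.002,0.004,0.03,0,0,0],[-0.002,0.008,0.06,0,0,0],[-0.002,0.008,0.096,0,0,0],[-0.002,0.008,0.096,0,0,0]]'
python3 -m inch '[[0,0.01,0,0,0,0],[0,0.02,0,0,0,0],[0,0.025,0,0,0,0],[0,0.03,0,0,0,0],[0,0.034,0,0,0,0]]'
python3 -m inch '[[0,0.003,0,0,0,0],[0,0.006,0,0,0,0],[0,0.009,0,0,0,0],[0,0.012,0,0,0,0],[0,0.015,0,0,0,0]]'
```

```text
time: 2.35
eef_pos: [0.397, -0.1257, 0.1531]
orientation: [-3.136, -0.004, 1.715]
contact_force: [-0.2, 0.4, -0.0]
gripper_width: 0.0004
time: 2.98
eef_pos: [0.4337, -0.1238, 0.1554]
orientation: [3.141, -0.0, 1.713]
contact_force: [-0.9, 0.5, 0.3]
gripper_width: -0.0
time: 3.6
eef_pos: [0.4484, -0.1216, 0.1553]
orientation: [3.141, -0.0, 1.713]
contact_force: [-0.3, 0.1, 0.9]
gripper_width: -0.0001
```

```bash
python3 -m inch '[[0,0.004,0,0,0,0],[0,0.008,0,0,0,0],[0,0.012,0,0,0,0],[0,0.016,0,0,0,0],[0,0.02,0,0,0,0]]'
python3 -c "
from h import *
im=env.read_camera('scene');cv2.imwrite('pics/s1.png',cv2.resize(im[100:360,160:460],None,fx=2,fy=2))"
```

```text
time: 4.22
eef_pos: [0.4683, -0.1187, 0.1553]
orientation: [3.141, -0.0, 1.713]
contact_force: [-0.2, 0.5, -0.0]
gripper_width: 0.0
```

View pics/s1.png

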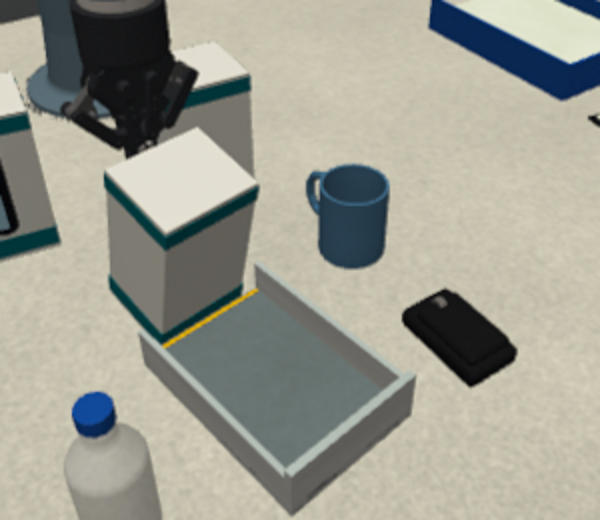

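The carton is tipping about its foot at the yellow step, (165,340)–(240,295), square to the cradle. The push is working, so I'll continue.

```bash
python3 -m inch '[[0,0.004,0,0,0,0],[0,0.008,0,0,0,0],[0,0.012,0,0,0,0],[0,0.016,0,0,0,0],[0,0.02,0,0,0,0]]'
python3 -m inch '[[0,0.004,0,0,0,0],[0,0.008,0,0,0,0],[0,0.012,0,0,0,0],[0,0.016,0,0,0,0],[0,0.02,0,0,0,0]]'
python3 -m inch '[[0,0.004,0,0,0,0],[0,0.008,0,0,0,0],[0,0.010,0,0,0,0],[0,0.01,0,0,0,0],[0,0.01,0,0,0,0]]'
python3 -c "
from h import *
im=env.read_camera('scene');cv2.imwrite('pics/s2.png',cv2.resize(im[100:360,160:460],None,fx=2,fy=2))"
```

```text
time: 4.9
eef_pos: [0.4881, -0.1159, 0.1553]
orientation: [3.141, -0.0, 1.713]
contact_force: [-0.6, 0.5, 0.4]
gripper_width: 0.0001
time: 5.52
eef_pos: [0.5079, -0.1131, 0.1552]
orientation: [3.142, -0.0, 1.713]
contact_force: [-0.3, 0.3, 0.5]
gripper_width: -0.0002
time: 6.15
eef_pos: [0.5174, -0.1117, 0.1552]
orientation: [-3.141, -0.0, 1.713]
contact_force: [-1.0, -0.2, 0.7]
gripper_width: -0.0001
```

View pics/s2.png

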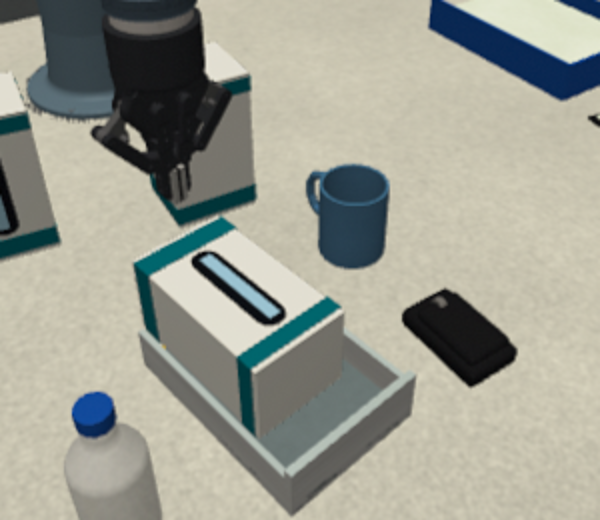

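The carton lies on its back in the cradle, slot up (240,287), parallel to the walls. Now I'll back off, lower behind its foot end, and measure.

```bash
python3 -m inch '[[0,-0.03,0,0,0,0],[0,-0.055,0,0,0,0],[0,-0.055,0.05,0,0,0],[0,-0.055,0.11,0,0,0],[0,-0.055,0.11,0,0,0]]'
python3 -c "
from h import *
im=env.read_camera('top');cv2.imwrite('pics/t2.png',cv2.resize(im[110:240,320:470],None,fx=4.6,fy=4.6,interpolation=cv2.INTER_CUBIC))"
python3 to.py 0.5326 -0.107 0.045 98.3
```

```text
time: 6.82
eef_pos: [0.4583, -0.1177, 0.0418]
orientation: [-3.133, -0.005, 1.713]
contact_force: [-0.4, 0.2, 0.4]
gripper_width: -0.0003
now 6.875 [ 0.4608 -0.1186  0.0443] [-179.7   -0.2   98.1] F [ 0.7 -0.1  1.3]
shift [ 0.0014  0.0727 -0.001 ] turn [-0.3 -0.2 -0.2]
```

View pics/t2.png

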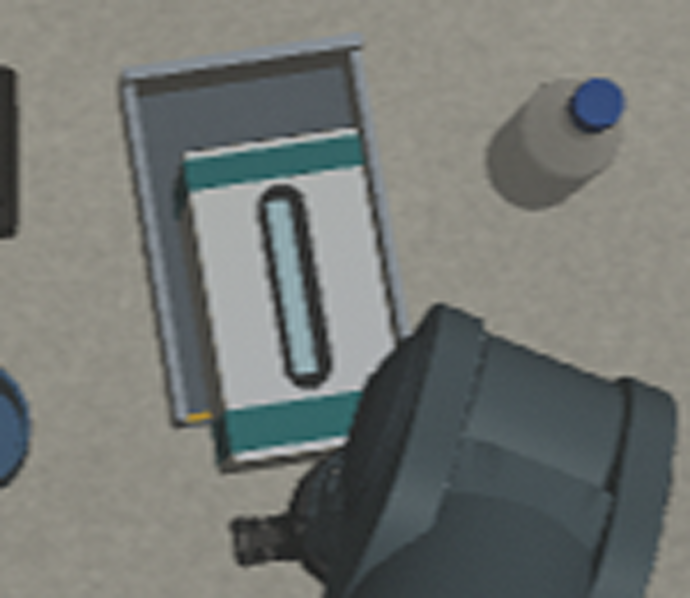

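The carton's far top edge runs (183,155)–(358,130) and its near left corner is at (228,458). I'll convert these to the cradle frame.

```bash
cat >> h.py <<'E'
def cr(P):
    a=np.radians(8.3); d=np.array(P)[:2]-[.5326,-.107]; return np.round(1000*np.array([d@[np.cos(a),np.sin(a)],d@[-np.sin(a),np.cos(a)]]),1)
f=lambda u,v,z:ray('top',((u+.5)/4.6-.5+320,(v+.5)/4.6-.5+110),z)[:2]
E
python3 - <<'E'
from h import *
for p in[(183,155),(358,130),(228,458)]: print(cr(f(*p,.1)))
print('tcp',cr(env.sense()['eef_pos']))
E
```

```text
[147.3  50. ]
[146.9 -50.8]
[-27.3  52.1]
tcp [-72.7  -1.2]
```

```bash
python3 -m inch '[[0,0.012,0,0,0,0],[0,0.022,0,0,0,0],[0,0.03,0,0,0,0],[0,0.036,0,0,0,0],[0,0.042,0,0,0,0]]'
python3 -m inch '[[0,0.006,0,0,0,0],[0,0.012,0,0,0,0],[0,0.018,0,0,0,0],[0,0.024,0,0,0,0],[0,0.03,0,0,0,0]]'
python3 -m inch '[[0,0.002,0,0,0,0],[0,0.004,0,0,0,0],[0,0.006,0,0,0,0],[0,0.008,0,0,0,0],[0,0.009,0,0,0,0]]'
python3 to.py 0.5326 -0.107 0.045 98.3;python3 -c "
from h import *
print(cr(env.sense()['eef_pos']))
im=env.read_camera('top');cv2.imwrite('pics/t3.png',cv2.resize(im[110:240,320:470],None,fx=4.6,fy=4.6,interpolation=cv2.INTER_CUBIC))"
```

```text
time: 7.5
eef_pos: [0.5047, -0.1134, 0.0453]
orientation: [-3.141, -0.0, 1.713]
contact_force: [-2.7, 0.1, 0.5]
gripper_width: 0.0002
time: 8.12
eef_pos: [0.5348, -0.1093, 0.0452]
orientation: [3.141, -0.0, 1.713]
contact_force: [-0.7, -0.3, -0.7]
gripper_width: -0.0003
time: 8.75
eef_pos: [0.5434, -0.108, 0.0453]
orientation: [3.141, -0.0, 1.713]
contact_force: [-2.1, 0.1, 0.9]
gripper_width: 0.0
now 8.75 [ 0.5434 -0.108   0.0453] [180.   -0.   98.1] F [-2.1  0.1  0.9]
shift [ 0.0026 -0.0105  0.0003] turn [ 0.  -0.  -0.2]
[10.5 -2.6]
```

View pics/t3.png

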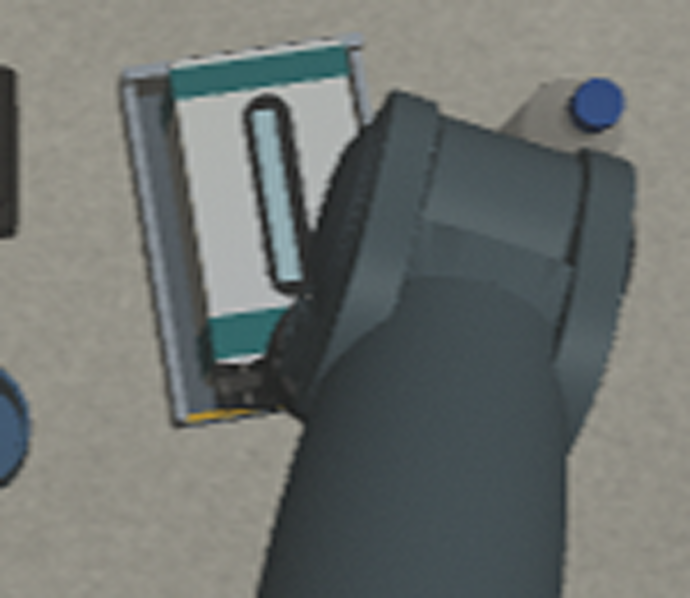

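The far end is now nearly at the back stop, with its teal band at (170,68)–(348,45). I'll creep on in 1–2 mm steps until the force rises.

```bash
python3 -m inch '[[0,0.001,0,0,0,0],[0,0.002,0,0,0,0],[0,0.003,0,0,0,0],[0,0.003,0,0,0,0]]'
python3 -m inch '[[0,0.001,0,0,0,0],[0,0.002,0,0,0,0],[0,0.002,0,0,0,0]]'
python3 -m inch '[[0,0.001,0,0,0,0],[0,0.002,0,0,0,0],[0,0.002,0,0,0,0]]'
```

```text
time: 9.3
eef_pos: [0.5465, -0.1076, 0.0453]
orientation: [3.141, -0.0, 1.713]
contact_force: [-0.2, 0.4, -1.4]
gripper_width: -0.0
time: 9.68
eef_pos: [0.5477, -0.1074, 0.0452]
orientation: [-3.141, -0.0, 1.713]
contact_force: [-4.2, -0.1, 1.2]
gripper_width: 0.0002
time: 10.05
eef_pos: [0.5476, -0.1072, 0.0446]
orientation: [-3.137, -0.0, 1.713]
contact_force: [-7.4, -2.3, 3.2]
gripper_width: -0.0001
```

The tool has stalled at x = 0.5477 while the force rises to 7 N, so the carton is against the stop. I'll retreat, rise clear and check.

```bash
python3 -m inch '[[0,-0.01,0,0,0,0],[0,-0.03,0,0,0,0],[0,-0.06,0,0,0,0],[0,-0.09,0,0,0,0]]'
python3 -m inch '[[0,0,-0.05,0,0,0],[0,0,-0.1,0,0,0],[0,0,-0.16,0,0,0],[0,-0.04,-0.2,0,0,0]]'
python3 -m inch '[[0.06,0,0,0,0,0],[0.12,0,0,0,0,0],[0.18,0,0,0,0,0],[0.24,0,0,0,0,0],[0.24,0,0,0,0,0]]'
python3 -c "
from h import *
im=env.read_camera('top');cv2.imwrite('pics/t4.png',cv2.resize(im[90:250,280:480],None,fx=4,fy=4,interpolation=cv2.INTER_CUBIC))
im=env.read_camera('scene');cv2.imwrite('pics/s4.png',cv2.resize(im[100:400,160:460],None,fx=2,fy=2))"
```

```text
time: 10.55
eef_pos: [0.4614, -0.12, 0.0457]
orientation: [3.139, 0.001, 1.713]
contact_force: [-0.6, 0.0, 0.5]
gripper_width: -0.0005
time: 11.05
eef_pos: [0.4245, -0.1263, 0.2488]
orientation: [3.134, 0.003, 1.715]
contact_force: [-0.3, 0.2, 0.6]
gripper_width: 0.0002
time: 11.68
eef_pos: [0.3871, 0.1159, 0.2458]
orientation: [3.139, -0.002, 1.721]
contact_force: [0.3, -1.2, -1.4]
gripper_width: -0.0002
```

View pics/t4.png

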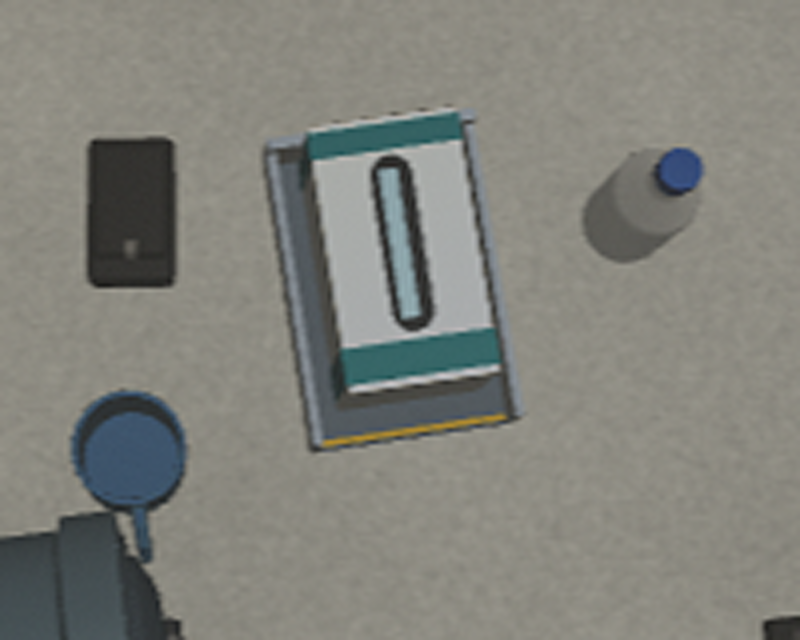

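View pics/s4.png

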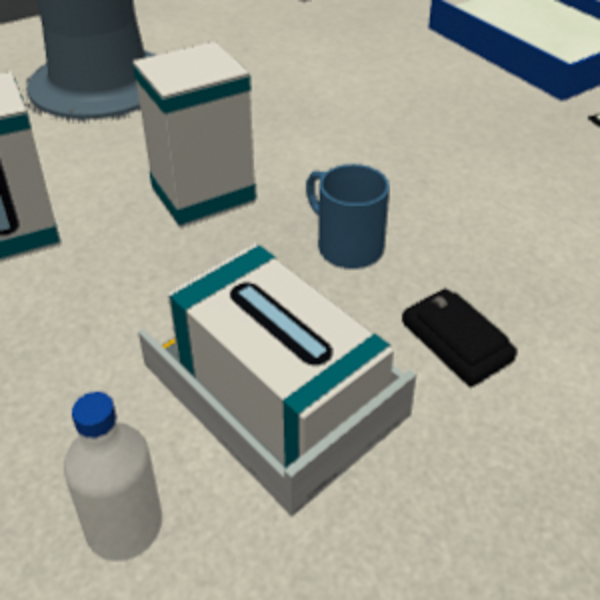

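The carton lies flat, slot up, with its far end (308,133)–(460,112) at the stop and its near end (348,391)–(498,370) past the yellow line. A quick numeric check follows.

```bash
python3 - <<'E'
from h import *
g=lambda u,v,z:cr(ray('top',((u+.5)/4-.5+280,(v+.5)/4-.5+90),z))
for p in[(307,132),(460,111),(348,391),(499,371)]: print(p,g(*p,.1))
print('stop inner tops',cr(f(137,83,.056)),cr(f(357,49,.056)))
a=cv2.imread('pics/top0.png').astype(int);b=env.read_camera('top').astype(int)
d=abs(a-b).max(2)
for n,(x,y,w,h) in dict(mouse=(298,120,30,46),mug=(297,186,30,30),bottle=(422,122,38,36)).items(): print(n,(d[y:y+h,x:x+w]>40).sum())
s0=cv2.imread('pics/scene0.png').astype(int);s=env.read_camera('scene').astype(int);d=abs(s0-s).max(2)
for n,(x,y,w,h) in dict(mouse=(360,243,60,50),mug=(311,178,46,58),bottle=(190,292,52,88)).items(): print('scene',n,(d[y:y+h,x:x+w]>40).sum())
E
```

```text
(307, 132) [203.4  49.1]
(460, 111) [202.4 -52.6]
(348, 391) [29.5 49.6]
(499, 371) [ 28.  -49.1]
stop inner tops [204.3  65.1] [205.3 -67.3]
mouse 0
mug 0
bottle 0
scene mouse 0
scene mug 0
scene bottle 0
```

```bash
python3 -c "
from workcell import env
env.job_done(); print(env.sense()['time'])"
```

```text
the job is handed in; nothing more can be done
the job is handed in; nothing more can be done
```

The carton is on its back in the cradle with its slot up, pushed home against the back stop. I handed the job in at about 12 s of robot time, with the arm clear of everything.

- **What I did:** With the gripper shut, I pushed near the carton's top until it toppled over the step into the cradle. Then I pushed its bottom end along the floor. The tool stalled at x = 0.5477 m while the force rose to about 7 N, so I took that as contact with the stop.
- **Carton position:** In the final top view, the far end measured 202–203 mm in the cradle's frame, against 204–205 mm for the stop. That leaves a 1–3 mm disagreement with full contact. It is close to the 2 mm calibration limit, so I relied on the force stall. The carton looked centred (about ±50 mm) and square to within 1°.
- **Bystanders:** The bottle, mug and mouse showed no pixel changes in either the scene or top camera.
- **One difference from the description:** After toppling, the carton overhung the step by about 27–30 mm, not 12 mm. I measured this and pushed it correspondingly farther.

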